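Riddle deburring stones through the separator screen

TASK

Take the wooden stick from its cup and stir it round in the separator drum until all nine deburring stones have dropped through the screen to the drum's floor, leaving the finished flange standing in the middle of the screen. Move the stones only with the stick, never with the gripper, then stand the stick upright in its cup again and leave the other things on the bench alone.

Things in the scene. Friction and masses are not known exactly. Their poses are not given: they have to be found in the camera images.
- drum: Round open-topped steel separator drum, fixed to the bench; origin at the centre of its underside, z up. Outside diameter 230 mm, inside radius 109 mm, rim 115 mm above the bench, closed floor 5 mm thick. A three-armed screen plate (see point screen) stands inside on a 40 mm thick pedestal, 41 mm below the rim; what is pushed off its blades drops to the drum's floor.
- screen (a point): Centre of the screen's top face, on the drum's axis, 74 mm above its origin, same axes. Fixed plate 4 mm thick: hub of radius 38 mm and three flat radial blades 68 mm wide, ending 74 mm from the axis, centred at 0, 120, 240 degrees from the x axis, counter-clockwise about z (up). Between them, at 60, 180, 300 degrees, V-shaped openings from radius 39 mm; a 35 mm gap runs round to the wall.
- flange: Finished turned metal flange, loose, standing in the middle of the screen, up to 6 mm off centre: foot disc 48 mm diameter and 12 mm thick, with a 34 mm diameter boss above it, 34 mm tall in all, about 450 g. Origin at the centre of its underside, z up.
- cup: Small dark steel cup on an 80 mm square foot plate, fixed to the bench at one side of the drum (left or right). Origin at the centre of its underside. Inside radius 24 mm, wall 3 mm, inner floor 5 mm and rim 50 mm above the bench.
- stick: Wooden stirring stick, loose, standing upright in the cup, 155 mm long, about 100 g. A round foot 34 mm in diameter and 16 mm high, above it a square handle 22 x 22 mm up to the top; handle faces square to the stick's x and y axes. Origin at the centre of the foot's underside, z along the handle, up.
- tin: Bystander: closed metal can, 66 mm diameter, 90 mm tall, on the other side of the drum from the cup. Origin at the centre of its underside.
- brush: Bystander: hand brush lying bristles down, about 280 mm long (145 mm to -x, where the handle is, and 135 mm to +x of its origin), 50 mm wide, 60 mm high. Origin under it, on the bench.
- disc: Bystander: flat dark sanding disc, 125 mm diameter, 6 mm thick, with a 22 mm centre hole. Origin at the centre of its underside.
- stone0: Deburring stone, loose: a stubby pale ceramic cylinder 21 mm in diameter and 20 mm high, 18 g. Origin at the centre of one end face (its underside at the start). It starts upright on the blade at 0 degrees, one of three side by side across it, 53 to 67 mm from the drum's axis.
- stone1: Deburring stone, loose: a stubby pale ceramic cylinder 21 mm in diameter and 20 mm high, 18 g. Origin at the centre of one end face (its underside at the start). It starts upright on the blade at 0 degrees, one of three side by side across it, 53 to 67 mm from the drum's axis.
- stone2: Deburring stone, loose: a stubby pale ceramic cylinder 21 mm in diameter and 20 mm high, 18 g. Origin at the centre of one end face (its underside at the start). It starts upright on the blade at 0 degrees, one of three side by side across it, 53 to 67 mm from the drum's axis.
- stone3: Deburring stone, loose: a stubby pale ceramic cylinder 21 mm in diameter and 20 mm high, 18 g. Origin at the centre of one end face (its underside at the start). It starts upright on the blade at 120 degrees, one of three side by side across it, 53 to 67 mm from the drum's axis.
- stone4: Deburring stone, loose: a stubby pale ceramic cylinder 21 mm in diameter and 20 mm high, 18 g. Origin at the centre of one end face (its underside at the start). It starts upright on the blade at 120 degrees, one of three side by side across it, 53 to 67 mm from the drum's axis.
- stone5: Deburring stone, loose: a stubby pale ceramic cylinder 21 mm in diameter and 20 mm high, 18 g. Origin at the centre of one end face (its underside at the start). It starts upright on the blade at 120 degrees, one of three side by side across it, 53 to 67 mm from the drum's axis.
- stone6: Deburring stone, loose: a stubby pale ceramic cylinder 21 mm in diameter and 20 mm high, 18 g. Origin at the centre of one end face (its underside at the start). It starts upright on the blade at 240 degrees, one of three side by side across it, 53 to 67 mm from the drum's axis.
- stone7: Deburring stone, loose: a stubby pale ceramic cylinder 21 mm in diameter and 20 mm high, 18 g. Origin at the centre of one end face (its underside at the start). It starts upright on the blade at 240 degrees, one of three side by side across it, 53 to 67 mm from the drum's axis.
- stone8: Deburring stone, loose: a stubby pale ceramic cylinder 21 mm in diameter and 20 mm high, 18 g. Origin at the centre of one end face (its underside at the start). It starts upright on the blade at 240 degrees, one of three side by side across it, 53 to 67 mm from the drum's axis.

How it is judged:
By the outcome, as a careful person would: the job done as asked, in the order asked, and still so for the second after the job is handed in, with the robot touching nothing.
It also fails if it takes over 54 s, if anything falls off the work surface, if the arm or the gripper's body presses on something with over 40 N, if the wrist force passes 120 N, or if a joint passes its speed limit or range.

ROBOT

A 6-joint arm with a two-finger parallel gripper is mounted at the origin on the work surface. World frame = base frame: x ahead of the robot, y to its left, z up, the work surface at z = 0. Lengths are in m, angles in rad, forces in N, time in s.
With the tool pointing down it reaches from about 0.35 to 0.95 m from the base axis. Payload 17.4 kg.
Tool frame: the origin (TCP) lies midway between the tips of the shut fingers; the grasp point (between the pads) lies 19 mm behind it; z points along the fingers, y is the line along which they close (so a half turn about z gives the same grasp; the last joint's range is limited). The gripper opens to 93 mm and grips with 3 to 60 N. Pads are 15 mm wide; open, the fingers measure 128 mm over their backs; the gripper's body (75 mm by 188 mm) begins 65 mm behind the grasp point.
Start: joints at [-1.222, 0.116, 1.442, -0, 1.584, -0.038], TCP at [0.255, -0.625, 0.219] pointing down, gripper open.
Joint ranges: [-2.83, 2.83], [-0.83, 2.19], [0.07, 2.5], [-1.14, 4.28], [0.01, 3], [-2.97, 2.97]. Speed limits (rad/s): [1.89, 1.89, 2.22, 3.14, 3.14, 3.14].

INTERFACE

Orientations are given as a rotation vector (axis times angle).
In Python, from station import * gives the robot as it stands. The module is installed in compiled form; this text tells all that it offers.
- The arm moves only by the tool carry_out, never from a script. Its argument "targets" is a list of rows, each an object of numbers: "tx", "ty", "tz": the shift along the world's x, y, z in units of 150 mm (1.0 is 150 mm); "rx", "ry", "rz": the turn, a rotation vector about the world's x, y, z in units of 180 degrees (1.0 is 180 degrees). In form: [{"tx": .., "ty": .., "tz": .., "rx": .., "ry": .., "rz": ..}, ...]. A call has 1 to 20 rows; each row shifts and turns the commanded pose from where the row before left it; what a row does not reach is not made up. A row lasts 1/8 s, in which the tool goes at most 62.5 mm and 10.7 degrees, less where a joint would pass 70% of its speed; a pose out of reach is approached as far as the arm can. A call with a number of a shift or a turn outside -1 to 1 is refused whole. A call with a gripper value outside its range is refused whole. "jaw" is the opening, from -1 (shut) to 1 (fully open), so that 0 is half open, set as the call begins (left out, the last holds). The fingers move at their own pace and stop on an object; "newtons" is the grip in N (left out, the last holds). Time passes only in rows, so rows that do not move let the fingers close. It gives the time, the measured TCP pose, the force, the opening and the grip force at its end, in the units of the state.
- observe(): the state, without advancing time (a new reading comes with each control period).
- get_image(name): name is "side" or "top" or "wrist"; returns a dict with "image" (480x640x3 uint8, red, green, blue), "range_z" (480x640 float32, m along the optical axis (not along the pixel's ray), 0 where there is no reading), "mtx" (3x3 intrinsics, pixels), "k1" (the pictures are not rectified: a ray, as slopes to the right and down, at radius r is drawn at 1 + k1 r^2 times it, then the intrinsics apply), "rvec" (rotation vector, rad) and "tvec" (3), from world to camera coordinates, as OpenCV has them; the wrist camera has in their place "T_tool_cam" (4x4, takes a point from camera to tool coordinates, whose origin is the TCP and whose axes are the flange's). Camera axes: x right, y down, z forward; pixel columns grow to the right and rows downward; lengths in m; the calibration is good to about 2 mm. A picture is of the moment at which its call begins: read the wrist's pose just before it.
- hand_in(): hands the job in; it is judged then, once.
The state is a dict: "clock": time; "joint_pos": joint angles; "joint_vel": joint speeds; "joint_efforts": joint torques, N m; "eef_pos": TCP position; "eef_rot": TCP orientation; "force": force on the tool from outside, world axes, zero at the start; "ft_torque": the same for the moment, N m; "opening": finger opening in m; "gripper_force": force on a finger pad.
Only numpy, scipy, OpenCV 4.12 (cv2) and the standard library are available. Lean on these libraries where they do the work, as an engineer would, in place of code of your own. Each camera call takes 0.05 s, during which the arm holds its last target. There are 200 camera calls.

## Working session

There is one attempt and no reset: what is moved stays moved. The work goes in short steps, Python scripts to look and compute and a tool call to move; the robot and the scene stay as the last step left them, time stands still between calls to the robot, and variables do not carry over. Pictures are saved under pics/ and viewed, at most 10 in all, crops included, and the job is handed in when it is done.

Besides the shell and the picture viewer there is one more tool, called after ">>>" as name([rows], argument=value, ...), one row to a line, values as JSON. carry_out: Moves the arm, as the interface text tells. Shifts and turns lie within -1 to 1; 1 stands for 150 mm of shift or 180 degrees of turn. Its arguments: {"type":"object","properties":{"targets":{"type":"array","items":{"type":"object","properties":{"tx":{"type":"number"},"ty":{"type":"number"},"tz":{"type":"number"},"rx":{"type":"number"},"ry":{"type":"number"},"rz":{"type":"number"}}}},"jaw":{"type":"number"},"newtons":{"type":"number"}},"required":["targets"]}

```bash
mkdir -p pics
cat > h.py <<'E'
from station import *
import numpy as np, cv2
def cloud(d,T=None):
    h,w=d["range_z"].shape
    u,v=np.meshgrid(np.arange(w),np.arange(h))
    p=np.stack([u,v],-1).reshape(-1,1,2).astype(np.float64)
    s=cv2.undistortPoints(p,d["mtx"],np.array([d["k1"],0,0,0.])).reshape(-1,2)
    z=d["range_z"].reshape(-1)
    c=np.c_[s*z[:,None],z]
    if T is None:
        R=cv2.Rodrigues(np.array(d["rvec"],float))[0]
        W=(c-np.array(d["tvec"]).reshape(3))@R
    else: W=c@T[:3,:3].T+T[:3,3]
    W[z<=0]=np.nan
    return W.reshape(h,w,3)
def save(d,n): cv2.imwrite(f"pics/{n}.png",d["image"][:,:,::-1])
def wrist():
    o=observe(); d=get_image("wrist")
    T=np.eye(4); T[:3,:3]=cv2.Rodrigues(np.array(o["eef_rot"],float))[0]; T[:3,3]=o["eef_pos"]
    return d,T@d["T_tool_cam"]
E
python3 - <<'E'
from h import *
o=observe();print(o)
d=get_image("top");save(d,"top");W=cloud(d);np.save("top.npy",W)
d2=get_image("side");save(d2,"side");np.save("side.npy",cloud(d2))
print(d["k1"],d["mtx"])
E
```

```text
{'clock': 0.0, 'joint_pos': array([-1.22179344e+00,  1.16487337e-01,  1.44225340e+00,  1.81085548e-05,
        1.58402447e+00, -3.78200166e-02]), 'joint_vel': array([-9.60580483e-04,  5.51712233e-06, -4.73996019e-04, -5.99240424e-04,
        4.01338315e-05, -4.24195886e-04]), 'joint_efforts': array([-4.89018217e-03, -7.21266603e+01, -6.22609591e+01,  7.78360362e-02,
        2.36985268e-02, -2.15666955e-05]), 'eef_pos': array([ 0.25455553, -0.62493668,  0.21791165]), 'eef_rot': array([-3.08187565e+00, -6.03615924e-01,  2.57225847e-04]), 'force': array([-0.59256009, -0.29824218, -0.22404558]), 'ft_torque': array([-0.06027704,  0.0037316 , -0.00042197]), 'gripper_force': 0.0, 'opening': 0.09295448314702978}
-0.11981333821991937 [[624.24667484   0.         318.59175743]
 [  0.         624.24667484 244.96574181]
 [  0.           0.           1.        ]]
```

View pics/top.png

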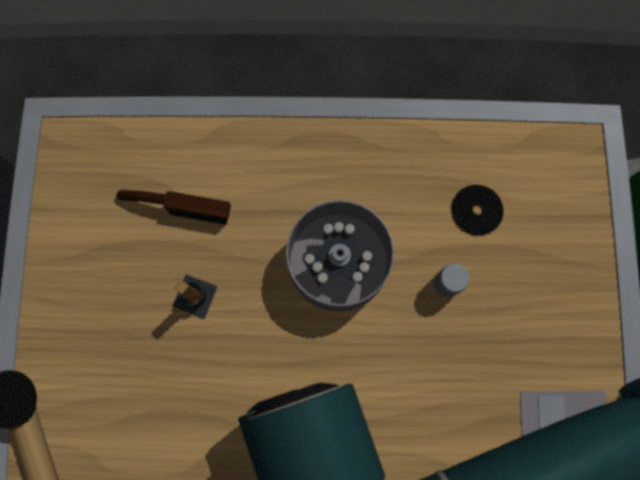

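The top view shows the drum at about (340,255), with the flange at (340,254) and stones in three trios. The stick and cup are at about (190,292), the tin at (452,280).

Run:
```python
from h import *
W=np.load("top.npy");S=np.load("side.npy")
for n,(u,v) in dict(drum=(340,255),cup=(192,293),tin=(452,276),disc=(477,225),base=(310,420),ball=(12,400),brush=(200,207)).items(): print(n,W[v,u].round(4))
def fitc(P):
    A=np.c_[2*P[:,:2],np.ones(len(P))];x=np.linalg.lstsq(A,(P[:,:2]**2).sum(1),rcond=None)[0]
    return x[:2],np.sqrt(x[2]+x[:2]@x[:2])
P=W[195:315,280:400].reshape(-1,3);r=P[(P[:,2]>.107)&(P[:,2]<.122)]
# rim circle refined
for k in range(4):
    c,R=fitc(r); e=abs(np.hypot(*(r[:,:2]-c).T)-R); r=r[e<.006]
print("drum",c,R,len(r))
Q=W[265:325,165:225].reshape(-1,3)
for lo,hi in((.14,.18),(.12,.14),(.044,.056),(.0,.008)):
    q=Q[(Q[:,2]>lo)&(Q[:,2]<hi)]; 
    if len(q): print("cup",lo,len(q),q.mean(0),q.min(0),q.max(0))
fl=P[(P[:,2]>.10)&(P[:,2]<.115)&(np.hypot(*(P[:,:2]-c).T)<.05)];print("flange top",fl.mean(0),len(fl),fl[:,:2].min(0),fl[:,:2].max(0))
st=(W[...,2]>.086)&(W[...,2]<.1)&(np.hypot(W[...,0]-c[0],W[...,1]-c[1])<.085)&(np.hypot(W[...,0]-c[0],W[...,1]-c[1])>.035)
n,l,s,ce=cv2.connectedComponentsWithStats(st.astype(np.uint8))
for i in range(1,n):
    if s[i,4]>10:
        m=W[l==i].mean(0);print(s[i,4],m,np.degrees(np.arctan2(*(m[:2]-c)[::-1])),np.hypot(*(m[:2]-c)))
# stick in side
q=S.reshape(-1,3);cc=np.nanmean(Q[(Q[:,2]>.12)],0)
q=q[(np.hypot(q[:,0]-cc[0],q[:,1]-cc[1])<.05)&(q[:,2]>.055)]
print("side stick",len(q),q.mean(0),q.min(0),q.max(0))
```

```text
drum [ 0.5369 -0.0415  0.1045]
cup [0.4521 0.2727 0.0958]
tin [ 0.4973 -0.2848  0.0856]
disc [ 0.6317 -0.3652  0.0072]
base [0.2283 0.0124 0.6678]
ball [0.215  0.6587 0.0783]
brush [0.6535 0.2734 0.0548]
drum [ 0.55317187 -0.04435447] 0.09730404278880198 11
cup 0.14 140 [0.45599853 0.28208758 0.15774655] [0.44315894 0.26890491 0.14024339] [0.47025157 0.29763899 0.16547449]
cup 0.12 27 [0.45174351 0.27527215 0.13097653] [0.44197982 0.26922277 0.12249415] [0.46871844 0.2808466  0.13967842]
cup 0.044 107 [0.45534006 0.28016429 0.04923851] [0.43150531 0.25771742 0.0441256 ] [0.48551004 0.3117873  0.05571744]
cup 0.0 1546 [0.46097092 0.28228331 0.00284759] [3.92972011e-01 2.15655485e-01 2.00568712e-06] [0.53048034 0.35790288 0.00797728]
flange top [ 0.54239974 -0.04027985  0.10774518] 203 [ 0.52513308 -0.0564519 ] [ 0.59290597 -0.01340105]
75 [ 0.60250693 -0.03744487  0.09351854] 7.972669478779463 0.049816567902445374
73 [ 0.5987008  -0.01498135  0.09315206] 32.828201625664924 0.054181754456143726
71 [ 0.59860449 -0.06115736  0.09340527] -20.296515343450753 0.04844027133302904
77 [ 0.53905944 -0.09928615  0.09281652] -104.40819830728913 0.056715520358658046
71 [0.53149497 0.02459354 0.09251943] 107.45288224368635 0.07227528171067674
72 [0.51415595 0.00724421 0.09266593] 127.09445877421739 0.06468899521383972
78 [ 0.51432927 -0.09332147  0.09289877] -128.42287429890442 0.0625021188876958
73 [ 0.49060816 -0.00398915  0.09279162] 147.17040118764325 0.07445520646376641
67 [ 0.49376456 -0.07866972  0.09360053] -149.98812402260444 0.06860587019288941
side stick 617 [0.4539305  0.27779703 0.11084491] [0.44024635 0.26657954 0.05525709] [0.46952727 0.29517192 0.16189998]
```

View pics/side.png

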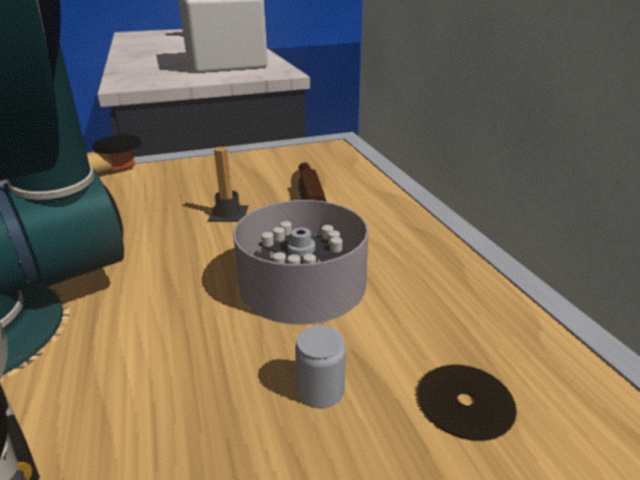

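The side view confirms it: the stick is upright in its cup at (225,180), and the drum at (300,250) holds the flange and nine stones. I'll refine the drum centre and the stick's yaw next.

Run:
```python
from h import *
from scipy.optimize import least_squares
W=np.load("top.npy");S=np.load("side.npy")
c0=np.array([.5426,-.0396])
for n,A in(("top",W),("side",S)):
    P=A.reshape(-1,3);r=np.hypot(*(P[:,:2]-c0).T)
    p=P[(P[:,2]>.03)&(P[:,2]<.12)&(r>.1)&(r<.125)]
    if n=="top": p=p[p[:,2]>.108]
    # outer wall / rim
    f=least_squares(lambda x:np.hypot(p[:,0]-x[0],p[:,1]-x[1])-x[2],[*c0,.113],loss="soft_l1",f_scale=.002)
    print(n,len(p),f.x)
for n,A,zl in(("top",W,.155),("side",S,.155)):
    P=A.reshape(-1,3);q=P[(np.hypot(P[:,0]-.456,P[:,1]-.281)<.03)&(P[:,2]>zl)]
    print(n,len(q),q.mean(0),cv2.minAreaRect((q[:,:2]*1000).astype(np.float32)))
d,T=wrist();print(d["T_tool_cam"].round(3),T.round(3))
# foot plate yaw in top image
m=(W[...,2]<.012)&(np.hypot(W[...,0]-.46,W[...,1]-.28)<.065)
im=get_image("top")["image"].astype(int);dk=(m&(im.sum(2)<170)).astype(np.uint8)
print(cv2.minAreaRect((W[dk>0][:,:2]*1000).astype(np.float32)),dk.sum())
```

```text
top 687 [ 0.54212653 -0.04016856  0.11214335]
side 9804 [ 0.53958608 -0.0406738   0.11242942]
top 119 [0.45666791 0.28294403 0.15942157] ((456.6495056152344, 283.2333068847656), (21.928184509277344, 21.72613525390625), 46.17546844482422)
side 59 [0.45474848 0.28037994 0.15872322] ((454.6183776855469, 282.3573913574219), (21.458772659301758, 21.966230392456055), 58.080101013183594)
[[ 0.    -0.971 -0.241  0.066]
 [ 1.     0.    -0.001 -0.001]
 [ 0.001 -0.241  0.971 -0.167]
 [ 0.     0.     0.     1.   ]] [[ 0.377 -0.899 -0.224  0.316]
 [-0.926 -0.367 -0.089 -0.599]
 [-0.002  0.241 -0.971  0.385]
 [ 0.     0.     0.     1.   ]]
((449.4759826660156, 288.69927978515625), (79.59627532958984, 96.23362731933594), 68.70169830322266) 772
```

>>> carry_out([
  {"tx": 0.147, "ty": 0.325, "tz": 0.1, "rz": 0.0132},
  {"tx": 0.147, "ty": 0.325, "tz": 0.1, "rz": 0.0132},
  {"tx": 0.147, "ty": 0.325, "tz": 0.1, "rz": 0.0132},
  {"tx": 0.147, "ty": 0.325, "tz": 0.05, "rz": 0.0132},
  {"tx": 0.147, "ty": 0.325, "tz": 0.05, "rz": 0.0132},
  {"tx": 0.147, "ty": 0.325, "tz": 0.05, "rz": 0.0132},
  {"tx": 0.147, "ty": 0.325, "tz": 0.05, "rz": 0.0132},
  {"tx": 0.147, "ty": 0.325, "tz": 0.05, "rz": 0.0132},
  {"tx": 0.147, "ty": 0.325, "rz": 0.0132},
  {"tx": 0.147, "ty": 0.325, "rz": 0.0132},
  {"tx": 0.147, "ty": 0.325, "rz": 0.0132},
  {"tx": 0.147, "ty": 0.325, "rz": 0.0132},
  {},
], jaw=1)

```text
schema error: expected keys tx, ty, tz, rx, ry, rz
```

```bash
cat > drum.py <<'E'
from h import *
import sys
from scipy.optimize import least_squares
d,T=wrist();save(d,sys.argv[1]);W=cloud(d,T);o=observe();print(o["clock"],o["eef_pos"],o["eef_rot"],o["force"])
P=W.reshape(-1,3);c0=np.array([.541,-.0404])
r=np.hypot(*(P[:,:2]-c0).T)
p=P[(P[:,2]>.11)&(P[:,2]<.12)&(r>.1)&(r<.125)]
f=least_squares(lambda x:np.hypot(p[:,0]-x[0],p[:,1]-x[1])-.112,c0,loss="soft_l1",f_scale=.002);print("rim",len(p),f.x,p[:,2].mean())
c=f.x
fl=P[(P[:,2]>.103)&(P[:,2]<.113)&(r<.033)];print("flange",cv2.minEnclosingCircle((fl[:,:2]*1000).astype(np.float32)),fl.mean(0),len(fl))
R=np.hypot(W[...,0]-c[0],W[...,1]-c[1])
st=(W[...,2]>.089)&(W[...,2]<.1)&(R<.1)&(R>.035)
n,l,s,ce=cv2.connectedComponentsWithStats(st.astype(np.uint8))
for i in range(1,n):
    if s[i,4]>40:
        m=W[l==i].mean(0);v=m[:2]-c;print(s[i,4],m.round(4),np.degrees(np.arctan2(v[1],v[0])).round(1),np.hypot(*v).round(4))
E
python3 drum.py w1
```

```text
0.25 [ 0.25461062 -0.62506389  0.2183241 ] [-3.08253483e+00 -6.03738177e-01  9.02355320e-05] [0.18467114 0.60911595 0.74078225]
rim 0 [ 0.541  -0.0404] nan
flange ((0.0, 0.0), 0.0) [nan nan nan] 0drum.py:8: RuntimeWarning: Mean of empty slice.
  f=least_squares(lambda x:np.hypot(p[:,0]-x[0],p[:,1]-x[1])-.112,c0,loss="soft_l1",f_scale=.002);print("rim",len(p),f.x,p[:,2].mean())
  ret = ret.dtype.type(ret / rcount)
drum.py:10: RuntimeWarning: Mean of empty slice.
  fl=P[(P[:,2]>.103)&(P[:,2]<.113)&(r<.033)];print("flange",cv2.minEnclosingCircle((fl[:,:2]*1000).astype(np.float32)),fl.mean(0),len(fl))
  ret = um.true_divide(
```

All six keys are needed in each row.

>>> carry_out([
  {"tx": 0.147, "ty": 0.325, "tz": 0.1, "rx": 0, "ry": 0, "rz": 0.0132},
  {"tx": 0.147, "ty": 0.325, "tz": 0.1, "rx": 0, "ry": 0, "rz": 0.0132},
  {"tx": 0.147, "ty": 0.325, "tz": 0.1, "rx": 0, "ry": 0, "rz": 0.0132},
  {"tx": 0.147, "ty": 0.325, "tz": 0.05, "rx": 0, "ry": 0, "rz": 0.0132},
  {"tx": 0.147, "ty": 0.325, "tz": 0.05, "rx": 0, "ry": 0, "rz": 0.0132},
  {"tx": 0.147, "ty": 0.325, "tz": 0.05, "rx": 0, "ry": 0, "rz": 0.0132},
  {"tx": 0.147, "ty": 0.325, "tz": 0.05, "rx": 0, "ry": 0, "rz": 0.0132},
  {"tx": 0.147, "ty": 0.325, "tz": 0.05, "rx": 0, "ry": 0, "rz": 0.0132},
  {"tx": 0.147, "ty": 0.325, "tz": 0, "rx": 0, "ry": 0, "rz": 0.0132},
  {"tx": 0.147, "ty": 0.325, "tz": 0, "rx": 0, "ry": 0, "rz": 0.0132},
  {"tx": 0.147, "ty": 0.325, "tz": 0, "rx": 0, "ry": 0, "rz": 0.0132},
  {"tx": 0.147, "ty": 0.325, "tz": 0, "rx": 0, "ry": 0, "rz": 0.0132},
  {"tx": 0, "ty": 0, "tz": 0, "rx": 0, "ry": 0, "rz": 0},
], jaw=1)

```text
clock: 1.88
eef_pos: [0.5199, -0.0374, 0.3007]
eef_rot: [-2.836, -1.35, 0.001]
force: [-0.7, 0.6, 0.0]
opening: 0.0931
gripper_force: 0.0
```

```bash
python3 drum.py w2
```

```text
1.925 [ 0.51944741 -0.03892028  0.30087441] [-2.83744268e+00 -1.34798429e+00  8.25894275e-04] [-0.73015533 -0.80097773  0.64747952]
rim 4410 [ 0.54122171 -0.03777109] 0.11502676931813403
flange ((540.8829345703125, -37.89189910888672), 16.98328399658203) [ 0.54125717 -0.03759123  0.10906791] 1038
406 [ 0.5971 -0.0128  0.095 ] 24.1 0.0612
370 [0.5302 0.0267 0.0949] 99.7 0.0654
376 [ 0.6015 -0.0353  0.0949] 2.3 0.0604
374 [0.5134 0.0099 0.0948] 120.3 0.0552
381 [ 0.5974 -0.0586  0.0947] -20.3 0.0599
363 [ 0.49   -0.0015  0.0948] 144.7 0.0628
344 [ 0.5382 -0.0958  0.0946] -93.0 0.0581
335 [ 0.5136 -0.09    0.0947] -117.8 0.0591
335 [ 0.4928 -0.0754  0.0946] -142.1 0.0613
```

View pics/w2.png

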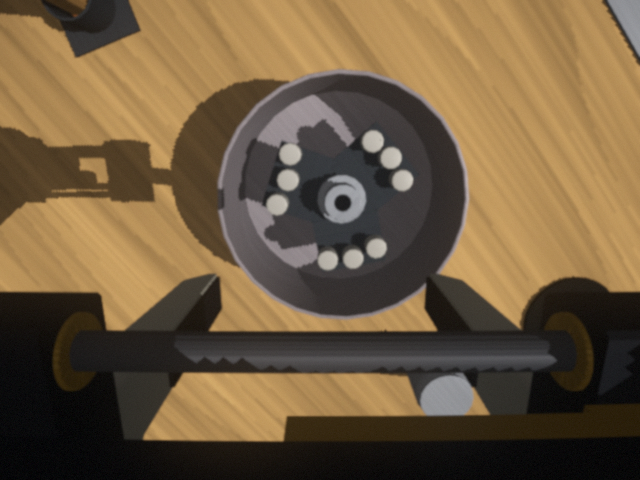

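The wrist view shows the drum at (343,193) with the flange centred and the nine stones upright in three trios. I'm moving over the cup next.

>>> carry_out([
  {"tx": -0.061, "ty": 0.306, "tz": -0.038, "rx": 0, "ry": 0, "rz": 0},
  {"tx": -0.061, "ty": 0.306, "tz": -0.038, "rx": 0, "ry": 0, "rz": 0},
  {"tx": -0.061, "ty": 0.306, "tz": -0.038, "rx": 0, "ry": 0, "rz": 0},
  {"tx": -0.061, "ty": 0.306, "tz": -0.038, "rx": 0, "ry": 0, "rz": 0},
  {"tx": -0.061, "ty": 0.306, "tz": -0.038, "rx": 0, "ry": 0, "rz": 0},
  {"tx": -0.061, "ty": 0.306, "tz": -0.038, "rx": 0, "ry": 0, "rz": 0},
  {"tx": -0.061, "ty": 0.306, "tz": -0.038, "rx": 0, "ry": 0, "rz": 0},
  {"tx": 0, "ty": 0, "tz": 0, "rx": 0, "ry": 0, "rz": 0},
  {"tx": 0, "ty": 0, "tz": 0, "rx": 0, "ry": 0, "rz": 0},
])

```text
clock: 3.05
eef_pos: [0.4555, 0.2801, 0.2614]
eef_rot: [2.84, 1.343, 0.0]
force: [-0.3, -0.2, 0.0]
opening: 0.0927
gripper_force: 0.0
```

```bash
cat > cup.py <<'E'
from h import *
import sys
d,T=wrist();save(d,sys.argv[1]);W=cloud(d,T);o=observe();print(o["clock"],o["eef_pos"],o["eef_rot"],"j",o["joint_pos"].round(3))
P=W.reshape(-1,3);r=np.hypot(P[:,0]-.456,P[:,1]-.281)
q=P[(r<.035)&(P[:,2]>.153)&(P[:,2]<.166)]
print("top",len(q),q.mean(0),cv2.minAreaRect((q[:,:2]*1000).astype(np.float32)))
q=P[(r<.04)&(P[:,2]>.046)&(P[:,2]<.053)]
print("cup rim",len(q),cv2.minEnclosingCircle((q[:,:2]*1000).astype(np.float32)))
for z in(.07,.09,.11,.13):
    q=P[(r<.035)&(abs(P[:,2]-z)<.008)]
    if len(q): print(z,len(q),q.mean(0),cv2.minAreaRect((q[:,:2]*1000).astype(np.float32)))
q=P[(r<.065)&(P[:,2]>.002)&(P[:,2]<.012)]
t=o["eef_rot"];R=cv2.Rodrigues(t)[0];print("tool y ang",np.degrees(np.arctan2(R[1,1],R[0,1])))
E
python3 cup.py c1
```

```text
3.1 [0.45564845 0.27987989 0.26153412] [2.84010721e+00 1.34221486e+00 5.40251610e-04] j [ 0.503 -0.2    1.679 -0.     1.662  1.191]
top 970 [0.45656631 0.28711553 0.16067248] ((455.9026184082031, 286.3812255859375), (22.309398651123047, 21.86691665649414), 52.135765075683594)
cup rim 448 ((457.2203674316406, 288.6002197265625), 26.88179588317871)
0.07 48 [0.46264353 0.29498311 0.06937596] ((462.41644287109375, 294.64483642578125), (1.3885847330093384, 21.34535026550293), 50.957149505615234)
0.09 71 [0.46264096 0.29500508 0.09084272] ((462.3521423339844, 295.0552062988281), (1.3371095657348633, 20.909873962402344), 53.74413299560547)
0.11 88 [0.46262174 0.29495719 0.11023655] ((462.33563232421875, 294.58428955078125), (1.5473527908325195, 21.379541397094727), 51.11553192138672)
0.13 103 [0.46279624 0.2947703  0.1298234 ] ((462.45574951171875, 294.4046936035156), (1.97355318069458, 21.66039276123047), 49.03833770751953)
tool y ang -39.40981915707068
```

View pics/c1.png

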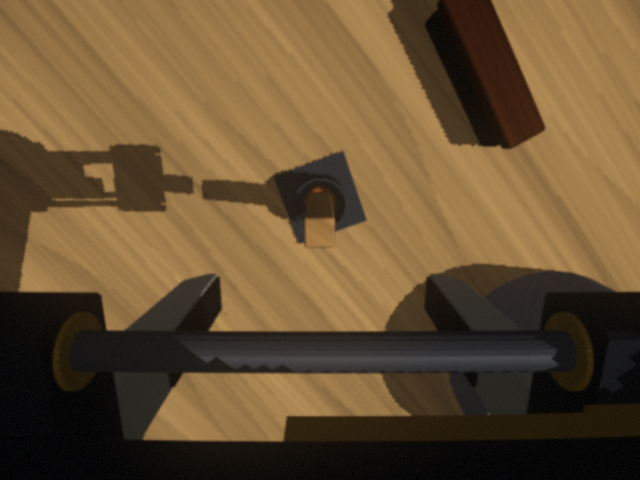

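The stick sits upright at about (319,220) in its cup, with its faces aligned to the gripper. I'm correcting by 6.6 mm in y and descending.

>>> carry_out([
  {"tx": 0.003, "ty": 0.044, "tz": -0.1, "rx": 0, "ry": 0, "rz": 0},
  {"tx": 0, "ty": 0, "tz": -0.26, "rx": 0, "ry": 0, "rz": 0},
  {"tx": 0, "ty": 0, "tz": -0.26, "rx": 0, "ry": 0, "rz": 0},
  {"tx": 0, "ty": 0, "tz": -0.26, "rx": 0, "ry": 0, "rz": 0},
  {"tx": 0, "ty": 0, "tz": -0.256, "rx": 0, "ry": 0, "rz": 0},
  {"tx": 0, "ty": 0, "tz": 0, "rx": 0, "ry": 0, "rz": 0},
])

```text
clock: 3.85
eef_pos: [0.4544, 0.2865, 0.0877]
eef_rot: [2.84, 1.343, -0.008]
force: [-0.2, 0.0, 0.3]
opening: 0.0934
gripper_force: 0.0
```

>>> carry_out([
  {"tx": 0, "ty": 0, "tz": 0, "rx": 0, "ry": 0, "rz": 0},
  {"tx": 0, "ty": 0, "tz": 0, "rx": 0, "ry": 0, "rz": 0},
  {"tx": 0, "ty": 0, "tz": 0, "rx": 0, "ry": 0, "rz": 0},
  {"tx": 0, "ty": 0, "tz": 0, "rx": 0, "ry": 0, "rz": 0},
  {"tx": 0, "ty": 0, "tz": 0, "rx": 0, "ry": 0, "rz": 0},
  {"tx": 0, "ty": 0, "tz": 0, "rx": 0, "ry": 0, "rz": 0},
], jaw=-1, newtons=50)

```text
clock: 4.6
eef_pos: [0.4556, 0.2878, 0.0909]
eef_rot: [-2.839, -1.344, 0.0]
force: [-0.6, 0.4, 0.1]
opening: 0.0377
gripper_force: 0.0
```

>>> carry_out([
  {"tx": 0, "ty": 0, "tz": 0, "rx": 0, "ry": 0, "rz": 0},
  {"tx": 0, "ty": 0, "tz": 0, "rx": 0, "ry": 0, "rz": 0},
  {"tx": 0, "ty": 0, "tz": 0, "rx": 0, "ry": 0, "rz": 0},
  {"tx": 0, "ty": 0, "tz": 0, "rx": 0, "ry": 0, "rz": 0},
])

```text
clock: 5.1
eef_pos: [0.4556, 0.2877, 0.0908]
eef_rot: [2.839, 1.344, -0.0]
force: [0.0, -0.8, -0.2]
opening: 0.022
gripper_force: 50.0
```

The grip is firm: 22 mm opening at 50 N. I'm lifting and carrying the stick over the opening at about 62°.

>>> carry_out([
  {"tx": 0, "ty": 0, "tz": 0.2, "rx": 0, "ry": 0, "rz": 0},
  {"tx": 0, "ty": 0, "tz": 0.25, "rx": 0, "ry": 0, "rz": 0},
  {"tx": 0, "ty": 0, "tz": 0.25, "rx": 0, "ry": 0, "rz": 0},
  {"tx": 0, "ty": 0, "tz": 0.25, "rx": 0, "ry": 0, "rz": 0},
  {"tx": 0.115, "ty": -0.247, "tz": 0, "rx": 0, "ry": 0, "rz": 0},
  {"tx": 0.115, "ty": -0.247, "tz": 0, "rx": 0, "ry": 0, "rz": 0},
  {"tx": 0.115, "ty": -0.247, "tz": 0, "rx": 0, "ry": 0, "rz": 0},
  {"tx": 0.115, "ty": -0.247, "tz": 0, "rx": 0, "ry": 0, "rz": 0},
  {"tx": 0.115, "ty": -0.247, "tz": 0, "rx": 0, "ry": 0, "rz": 0},
  {"tx": 0.115, "ty": -0.247, "tz": 0, "rx": 0, "ry": 0, "rz": 0},
  {"tx": 0.115, "ty": -0.247, "tz": 0, "rx": 0, "ry": 0, "rz": 0},
  {"tx": 0, "ty": 0, "tz": 0, "rx": 0, "ry": 0, "rz": 0},
  {"tx": 0, "ty": 0, "tz": 0, "rx": 0, "ry": 0, "rz": 0},
])

```text
clock: 6.72
eef_pos: [0.5762, 0.0287, 0.2331]
eef_rot: [-2.839, -1.344, 0.0]
force: [-0.1, 0.3, -0.8]
opening: 0.0217
gripper_force: 50.0
```

Run:
```python
from h import *
o=observe();print(o["clock"],o["eef_pos"],o["opening"])
d=get_image("side");W=cloud(d)
P=W.reshape(-1,3);c=o["eef_pos"]
q=P[(np.hypot(P[:,0]-c[0],P[:,1]-c[1])<.03)&(P[:,2]>.12)&(P[:,2]<c[2]-.005)]
for z in np.arange(.125,.235,.01):
    s=q[abs(q[:,2]-z)<.005]
    if len(s):print(z.round(3),len(s),s.mean(0).round(4),np.ptp(s[:,1]).round(4))
print(q[:,2].min())
c=np.array([.541,-.039]);p=np.array([.5767,.0281])
for th in(122,242,2):
    t=np.radians(th);R=np.array([[np.cos(t),-np.sin(t)],[np.sin(t),np.cos(t)]])
    a=c+R@[.049,-.052];b=c+R@[.049,.052]
    print(th,"to start",((a-p)/.15).round(4),"across",((b-a)/.15).round(4),a.round(4),b.round(4));p=b
```

```text
6.725 [0.57620037 0.02865114 0.23312273] 0.02173020633682712
0.145 13 [0.5677 0.0171 0.1493] 0.0201
0.155 95 [0.5702 0.0156 0.155 ] 0.0238
0.165 118 [0.5712 0.0191 0.1643] 0.0315
0.175 81 [0.5718 0.02   0.1752] 0.0137
0.185 79 [0.5715 0.0201 0.1852] 0.0151
0.195 87 [0.5715 0.0201 0.195 ] 0.0152
0.205 86 [0.5712 0.02   0.2049] 0.0185
0.215 90 [0.5716 0.02   0.215 ] 0.0176
0.225 69 [0.5714 0.0199 0.224 ] 0.0187
0.14768029359696858
122 to start [-0.1171  0.0134] across [-0.588  -0.3674] [0.5591 0.0301] [ 0.4709 -0.025 ]
242 to start [ 0.0076 -0.219 ] across [ 0.6122 -0.3255] [ 0.4721 -0.0579] [ 0.5639 -0.1067]
2 to start [0.1858 0.1161] across [-0.0242  0.6929] [ 0.5918 -0.0893] [0.5882 0.0147]
```

The stick hangs straight, with its underside 85.5 mm below the TCP. I'm descending into the opening.

>>> carry_out([
  {"tx": 0, "ty": 0, "tz": -0.16, "rx": 0, "ry": 0, "rz": 0},
  {"tx": 0, "ty": 0, "tz": -0.16, "rx": 0, "ry": 0, "rz": 0},
  {"tx": 0, "ty": 0, "tz": -0.09, "rx": 0, "ry": 0, "rz": 0},
  {"tx": 0, "ty": 0, "tz": -0.05, "rx": 0, "ry": 0, "rz": 0},
  {"tx": 0, "ty": 0, "tz": 0, "rx": 0, "ry": 0, "rz": 0},
])

```text
clock: 7.4
eef_pos: [0.5764, 0.0287, 0.1645]
eef_rot: [-2.839, -1.345, -0.0]
force: [0.5, 0.0, -0.9]
opening: 0.022
gripper_force: 50.0
```

>>> carry_out([
  {"tx": -0.058, "ty": 0.007, "tz": 0, "rx": 0, "ry": 0, "rz": 0},
  {"tx": -0.058, "ty": 0.007, "tz": 0, "rx": 0, "ry": 0, "rz": 0},
  {"tx": -0.045, "ty": -0.028, "tz": 0, "rx": 0, "ry": 0, "rz": 0},
  {"tx": -0.045, "ty": -0.028, "tz": 0, "rx": 0, "ry": 0, "rz": 0},
  {"tx": -0.045, "ty": -0.028, "tz": 0, "rx": 0, "ry": 0, "rz": 0},
  {"tx": -0.045, "ty": -0.028, "tz": 0, "rx": 0, "ry": 0, "rz": 0},
  {"tx": -0.045, "ty": -0.028, "tz": 0, "rx": 0, "ry": 0, "rz": 0},
  {"tx": -0.045, "ty": -0.028, "tz": 0, "rx": 0, "ry": 0, "rz": 0},
  {"tx": -0.045, "ty": -0.028, "tz": 0, "rx": 0, "ry": 0, "rz": 0},
  {"tx": -0.045, "ty": -0.028, "tz": 0, "rx": 0, "ry": 0, "rz": 0},
  {"tx": -0.045, "ty": -0.028, "tz": 0, "rx": 0, "ry": 0, "rz": 0},
  {"tx": -0.045, "ty": -0.028, "tz": 0, "rx": 0, "ry": 0, "rz": 0},
  {"tx": -0.045, "ty": -0.028, "tz": 0, "rx": 0, "ry": 0, "rz": 0},
  {"tx": -0.045, "ty": -0.028, "tz": 0, "rx": 0, "ry": 0, "rz": 0},
  {"tx": -0.045, "ty": -0.028, "tz": 0, "rx": 0, "ry": 0, "rz": 0},
  {"tx": 0, "ty": 0, "tz": 0, "rx": 0, "ry": 0, "rz": 0},
])

```text
clock: 9.4
eef_pos: [0.4709, -0.0244, 0.1645]
eef_rot: [2.84, 1.344, 0.0]
force: [-0.9, 1.1, -1.4]
opening: 0.0219
gripper_force: 50.0
```

Run:
```python
from h import *
o=observe();print(o["clock"],o["eef_pos"],o["opening"],o["force"])
d=get_image("side");im=d["image"][180:330,200:400][:,:,::-1];im2=cv2.resize(im,None,fx=3.5,fy=3.5,interpolation=cv2.INTER_CUBIC);cv2.imwrite("pics/s1.png",im2)
```

```text
9.4 [ 0.47091864 -0.02437651  0.16446333] 0.021863168261518764 [-0.92045209  1.11069863 -1.42759696]
```

View pics/s1.png

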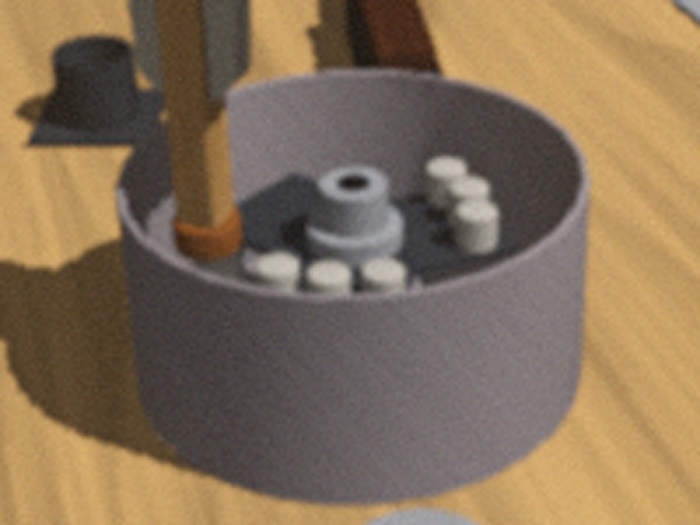

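The 120° trio is gone, and the flange at (353,215) is untouched. I'll sweep the other two blades the same way.

>>> carry_out([
  {"tx": 0.003, "ty": -0.073, "tz": 0, "rx": 0, "ry": 0, "rz": 0},
  {"tx": 0.003, "ty": -0.073, "tz": 0, "rx": 0, "ry": 0, "rz": 0},
  {"tx": 0.003, "ty": -0.073, "tz": 0, "rx": 0, "ry": 0, "rz": 0},
  {"tx": 0.047, "ty": -0.025, "tz": 0, "rx": 0, "ry": 0, "rz": 0},
  {"tx": 0.047, "ty": -0.025, "tz": 0, "rx": 0, "ry": 0, "rz": 0},
  {"tx": 0.047, "ty": -0.025, "tz": 0, "rx": 0, "ry": 0, "rz": 0},
  {"tx": 0.047, "ty": -0.025, "tz": 0, "rx": 0, "ry": 0, "rz": 0},
  {"tx": 0.047, "ty": -0.025, "tz": 0, "rx": 0, "ry": 0, "rz": 0},
  {"tx": 0.047, "ty": -0.025, "tz": 0, "rx": 0, "ry": 0, "rz": 0},
  {"tx": 0.047, "ty": -0.025, "tz": 0, "rx": 0, "ry": 0, "rz": 0},
  {"tx": 0.047, "ty": -0.025, "tz": 0, "rx": 0, "ry": 0, "rz": 0},
  {"tx": 0.047, "ty": -0.025, "tz": 0, "rx": 0, "ry": 0, "rz": 0},
  {"tx": 0.047, "ty": -0.025, "tz": 0, "rx": 0, "ry": 0, "rz": 0},
  {"tx": 0.047, "ty": -0.025, "tz": 0, "rx": 0, "ry": 0, "rz": 0},
  {"tx": 0.047, "ty": -0.025, "tz": 0, "rx": 0, "ry": 0, "rz": 0},
  {"tx": 0.047, "ty": -0.025, "tz": 0, "rx": 0, "ry": 0, "rz": 0},
  {"tx": 0, "ty": 0, "tz": 0, "rx": 0, "ry": 0, "rz": 0},
])

```text
clock: 11.58
eef_pos: [0.5646, -0.1059, 0.1642]
eef_rot: [-2.839, -1.344, 0.0]
force: [0.3, -0.0, -1.3]
opening: 0.0221
gripper_force: 50.0
```

>>> carry_out([
  {"tx": 0.062, "ty": 0.039, "tz": 0, "rx": 0, "ry": 0, "rz": 0},
  {"tx": 0.062, "ty": 0.039, "tz": 0, "rx": 0, "ry": 0, "rz": 0},
  {"tx": 0.062, "ty": 0.039, "tz": 0, "rx": 0, "ry": 0, "rz": 0},
  {"tx": -0.002, "ty": 0.053, "tz": 0, "rx": 0, "ry": 0, "rz": 0},
  {"tx": -0.002, "ty": 0.053, "tz": 0, "rx": 0, "ry": 0, "rz": 0},
  {"tx": -0.002, "ty": 0.053, "tz": 0, "rx": 0, "ry": 0, "rz": 0},
  {"tx": -0.002, "ty": 0.053, "tz": 0, "rx": 0, "ry": 0, "rz": 0},
  {"tx": -0.002, "ty": 0.053, "tz": 0, "rx": 0, "ry": 0, "rz": 0},
  {"tx": -0.002, "ty": 0.053, "tz": 0, "rx": 0, "ry": 0, "rz": 0},
  {"tx": -0.002, "ty": 0.053, "tz": 0, "rx": 0, "ry": 0, "rz": 0},
  {"tx": -0.002, "ty": 0.053, "tz": 0, "rx": 0, "ry": 0, "rz": 0},
  {"tx": -0.002, "ty": 0.053, "tz": 0, "rx": 0, "ry": 0, "rz": 0},
  {"tx": -0.002, "ty": 0.053, "tz": 0, "rx": 0, "ry": 0, "rz": 0},
  {"tx": -0.002, "ty": 0.053, "tz": 0, "rx": 0, "ry": 0, "rz": 0},
  {"tx": -0.002, "ty": 0.053, "tz": 0, "rx": 0, "ry": 0, "rz": 0},
  {"tx": -0.002, "ty": 0.053, "tz": 0, "rx": 0, "ry": 0, "rz": 0},
  {"tx": 0, "ty": 0, "tz": 0, "rx": 0, "ry": 0, "rz": 0},
])

```text
clock: 13.7
eef_pos: [0.5882, 0.0158, 0.1643]
eef_rot: [-2.839, -1.345, 0.0]
force: [-0.1, -0.4, -0.6]
opening: 0.0216
gripper_force: 50.0
```

Run:
```python
from h import *
o=observe();print(o["clock"],o["eef_pos"],o["opening"],o["force"])
d=get_image("side");im=d["image"][180:330,200:400][:,:,::-1];im2=cv2.resize(im,None,fx=3.5,fy=3.5,interpolation=cv2.INTER_CUBIC);cv2.imwrite("pics/s2.png",im2)
```

```text
13.7 [0.58818357 0.01576324 0.16432878] 0.02155862479940371 [-0.10450084 -0.39626505 -0.60083626]
```

View pics/s2.png

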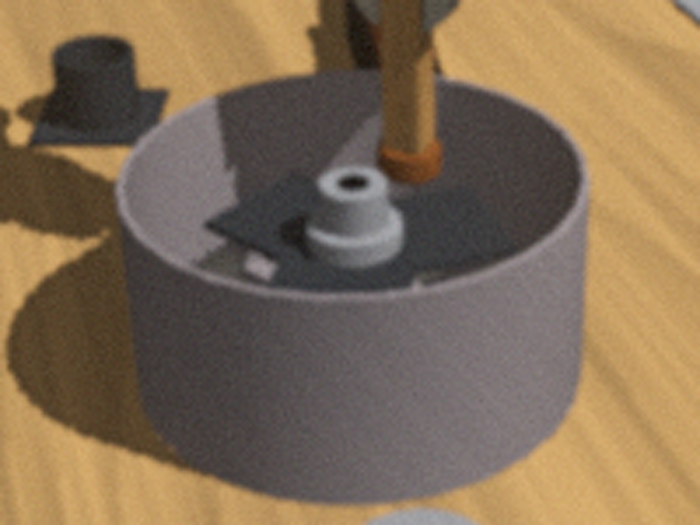

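The screen looks clear. I'll lift the stick and carry it over the cup, then check from the top camera before placing it.

>>> carry_out([
  {"tx": 0, "ty": 0, "tz": 0.15, "rx": 0, "ry": 0, "rz": 0},
  {"tx": 0, "ty": 0, "tz": 0.15, "rx": 0, "ry": 0, "rz": 0},
  {"tx": 0, "ty": 0, "tz": 0.15, "rx": 0, "ry": 0, "rz": 0},
  {"tx": -0.126, "ty": 0.259, "tz": 0, "rx": 0, "ry": 0, "rz": 0},
  {"tx": -0.126, "ty": 0.259, "tz": 0, "rx": 0, "ry": 0, "rz": 0},
  {"tx": -0.126, "ty": 0.259, "tz": 0, "rx": 0, "ry": 0, "rz": 0},
  {"tx": -0.126, "ty": 0.259, "tz": 0, "rx": 0, "ry": 0, "rz": 0},
  {"tx": -0.126, "ty": 0.259, "tz": 0, "rx": 0, "ry": 0, "rz": 0},
  {"tx": -0.126, "ty": 0.259, "tz": 0, "rx": 0, "ry": 0, "rz": 0},
  {"tx": -0.126, "ty": 0.259, "tz": 0, "rx": 0, "ry": 0, "rz": 0},
  {"tx": 0, "ty": 0, "tz": 0, "rx": 0, "ry": 0, "rz": 0},
  {"tx": 0, "ty": 0, "tz": 0, "rx": 0, "ry": 0, "rz": 0},
])

```text
clock: 15.25
eef_pos: [0.4562, 0.287, 0.2328]
eef_rot: [2.839, 1.345, 0.001]
force: [0.7, 0.5, -2.0]
opening: 0.022
gripper_force: 50.0
```

Run:
```python
from h import *
o=observe();print(o["clock"],o["eef_pos"],o["opening"],o["force"])
d=get_image("top");W=cloud(d)
R=np.hypot(W[...,0]-.541,W[...,1]+.039)
z=W[...,2][(R<.1)&(R>.03)];print(np.histogram(z,[-.01,.01,.02,.035,.06,.07,.08,.085,.12]))
im=cv2.resize(d["image"][190:325,270:410][:,:,::-1],None,fx=4,fy=4,interpolation=cv2.INTER_CUBIC);cv2.imwrite("pics/t2.png",im)
```

```text
15.25 [0.45618526 0.28695653 0.23280337] 0.022022646333854364 [ 0.66486677  0.50779788 -2.02825459]
(array([2495,  193,  401,    0,  204, 1906,   18,    0]), array([-0.01 ,  0.01 ,  0.02 ,  0.035,  0.06 ,  0.07 ,  0.08 ,  0.085,
        0.12 ]))
```

View pics/t2.png

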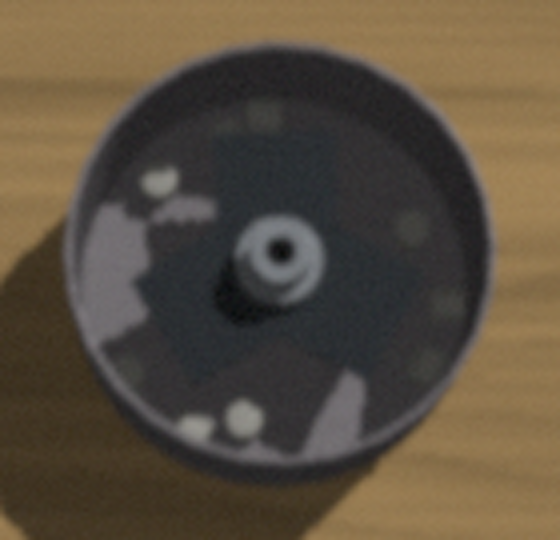

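The screen is empty, nothing is above 85 mm, and the stones lie on the drum floor, seen round its edge, e.g. (160,182), (245,418) and (412,228). The flange is central at (281,255), so I'm lowering the stick into the cup.

>>> carry_out([
  {"tx": 0, "ty": 0.003, "tz": -0.2, "rx": 0, "ry": 0, "rz": 0},
  {"tx": 0, "ty": 0, "tz": -0.2, "rx": 0, "ry": 0, "rz": 0},
  {"tx": 0, "ty": 0, "tz": -0.15, "rx": 0, "ry": 0, "rz": 0},
  {"tx": 0, "ty": 0, "tz": -0.1, "rx": 0, "ry": 0, "rz": 0},
  {"tx": 0, "ty": 0, "tz": -0.1, "rx": 0, "ry": 0, "rz": 0},
  {"tx": 0, "ty": 0, "tz": -0.08, "rx": 0, "ry": 0, "rz": 0},
  {"tx": 0, "ty": 0, "tz": -0.05, "rx": 0, "ry": 0, "rz": 0},
  {"tx": 0, "ty": 0, "tz": -0.03, "rx": 0, "ry": 0, "rz": 0},
  {"tx": 0, "ty": 0, "tz": -0.02, "rx": 0, "ry": 0, "rz": 0},
  {"tx": 0, "ty": 0, "tz": 0, "rx": 0, "ry": 0, "rz": 0},
  {"tx": 0, "ty": 0, "tz": 0, "rx": 0, "ry": 0, "rz": 0},
])

```text
clock: 16.68
eef_pos: [0.456, 0.2877, 0.0927]
eef_rot: [-2.839, -1.345, -0.001]
force: [1.1, 0.5, -0.4]
opening: 0.022
gripper_force: 50.0
```

>>> carry_out([
  {"tx": 0, "ty": 0, "tz": -0.008, "rx": 0, "ry": 0, "rz": 0},
  {"tx": 0, "ty": 0, "tz": 0, "rx": 0, "ry": 0, "rz": 0},
])

```text
clock: 16.92
eef_pos: [0.4559, 0.2876, 0.0911]
eef_rot: [2.839, 1.344, -0.0]
force: [0.7, 0.0, -1.2]
opening: 0.0219
gripper_force: 50.0
```

>>> carry_out([
  {"tx": 0, "ty": 0, "tz": 0, "rx": 0, "ry": 0, "rz": 0},
  {"tx": 0, "ty": 0, "tz": 0, "rx": 0, "ry": 0, "rz": 0},
  {"tx": 0, "ty": 0, "tz": 0, "rx": 0, "ry": 0, "rz": 0},
  {"tx": 0, "ty": 0, "tz": 0, "rx": 0, "ry": 0, "rz": 0},
  {"tx": 0, "ty": 0, "tz": 0, "rx": 0, "ry": 0, "rz": 0},
  {"tx": 0, "ty": 0, "tz": 0, "rx": 0, "ry": 0, "rz": 0},
  {"tx": 0, "ty": 0, "tz": 0, "rx": 0, "ry": 0, "rz": 0},
  {"tx": 0, "ty": 0, "tz": 0, "rx": 0, "ry": 0, "rz": 0},
], jaw=1)

```text
clock: 17.92
eef_pos: [0.4559, 0.2876, 0.0911]
eef_rot: [-2.839, -1.344, -0.0]
force: [-0.1, 0.0, 0.1]
opening: 0.0922
gripper_force: 0.0
```

>>> carry_out([
  {"tx": 0, "ty": 0, "tz": 0.15, "rx": 0, "ry": 0, "rz": 0},
  {"tx": 0, "ty": 0, "tz": 0.25, "rx": 0, "ry": 0, "rz": 0},
  {"tx": 0, "ty": 0, "tz": 0.25, "rx": 0, "ry": 0, "rz": 0},
  {"tx": 0, "ty": 0, "tz": 0.25, "rx": 0, "ry": 0, "rz": 0},
  {"tx": 0, "ty": 0, "tz": 0.25, "rx": 0, "ry": 0, "rz": 0},
  {"tx": 0, "ty": 0, "tz": 0, "rx": 0, "ry": 0, "rz": 0},
  {"tx": 0, "ty": 0, "tz": 0, "rx": 0, "ry": 0, "rz": 0},
])

```text
clock: 18.8
eef_pos: [0.4558, 0.2875, 0.2629]
eef_rot: [2.839, 1.344, -0.001]
force: [-0.3, 0.1, -0.6]
opening: 0.0928
gripper_force: 0.0
```

```bash
python3 cup.py c2
python3 - <<'E'
from h import *
d=get_image("side");cv2.imwrite("pics/s3.png",cv2.resize(d["image"][120:330,150:400][:,:,::-1],None,fx=2.8,fy=2.8,interpolation=cv2.INTER_CUBIC))
E
```

```text
18.85 [0.45567344 0.28747639 0.26245445] [ 2.83928271e+00  1.34437114e+00 -2.28320320e-03] j [ 0.515 -0.189  1.668 -0.     1.664  1.202]
top 948 [0.4554551  0.28875615 0.16065878] ((455.1428527832031, 288.1167297363281), (21.757652282714844, 21.481576919555664), 50.410011291503906)
cup rim 448 ((457.40142822265625, 288.4493713378906), 26.883617401123047)
0.07 68 [0.46151837 0.29655942 0.06971623] ((461.3295593261719, 296.1746826171875), (1.5702998638153076, 21.38726043701172), 50.083187103271484)
0.09 73 [0.46153161 0.2964992  0.09159374] ((461.19891357421875, 296.04693603515625), (2.0733814239501953, 21.716064453125), 50.841129302978516)
0.11 90 [0.46144163 0.29655613 0.11049285] ((461.4837341308594, 295.9571838378906), (2.0666675567626953, 21.625886917114258), 47.96329116821289)
0.13 102 [0.46162407 0.29635113 0.13042681] ((461.2156677246094, 296.10748291015625), (1.6789382696151733, 21.478239059448242), 51.75930404663086)
tool y ang -39.32587357708937
```

View pics/s3.png

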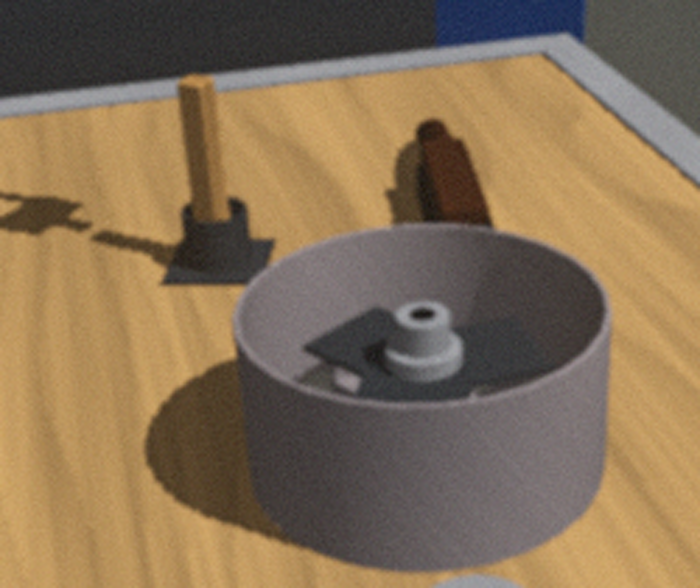

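The stick stands upright in its cup at (205,150), the screen is clear, and the flange is central at (423,340).

```bash
python3 -c "
from station import *
print(hand_in())"
```

```text
the job is handed in; nothing more can be done
None
```

Job handed in at about 19 s: the screen is clear with the flange still central, the stick stands upright in its cup, and the other things weren't touched; in the last top view I could pick out only eight or so of the nine stones on the drum floor.

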